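# Unclip the hand-shower cradle

### The arm

A 6-joint arm with a two-finger parallel gripper is mounted at the origin on the work surface. World frame = base frame: x ahead of the robot, y to its left, z up, the work surface at z = 0. Lengths are in m, angles in degrees, forces in N, time in s.
With the tool pointing down it reaches from about 0.4 to 0.825 m from the base axis. Payload 7 kg.
Tool frame: the origin (TCP) lies midway between the tips of the shut fingers; the grasp point (between the pads) lies 19 mm behind it (r.grip_point_offset is the z of the grasp point in the tool frame, in m); z points along the fingers, y is the line along which they close (so a half turn about z gives the same grasp; the last joint's range is limited). The gripper opens to 88 mm and grips with 3 to 60 N. Pads are 19 mm wide; open, the fingers measure 130 mm over their backs; the gripper's body (78 mm by 193 mm) begins 47 mm behind the grasp point.
Start: joints at [16.507, 20.546, 0.682, 0, -70.136, -16.507], TCP at [0.675, -0, 0.227] pointing down, gripper open.
Joint ranges: [-176.03, 176.03], [-82.01, 121.73], [-58.28, 71.71], [-173.87, 95.51], [-174.79, -0.11], [-173.66, 173.66]. Speed limits (degrees/s): [136.94, 136.94, 172.46, 180, 180, 180].

### API

Orientations are given as [roll, pitch, yaw] about the fixed x, y, z axes, in that order (R = Rz(yaw) Ry(pitch) Rx(roll)).
In Python, from plant import r, viewer, recognise, outline_of, pinpoint gives the robot as it stands.
- The arm moves only by the tool move_arm, never from a script. Its argument "targets" is a list of rows, each a list of 2 entries, a list of its own where there are three numbers: the shift along the tool's x, y, z in cm, then the turn, a rotation vector about the tool's x, y, z in rad. A call has 1 to 5 rows; each row is the pose to reach, as a shift and turn from the pose commanded when the call began, along the tool's axes at that moment; what a row does not reach only later rows make up. A row lasts 1/8 s, in which the tool goes at most 62.5 mm and 10.7 degrees, less where a joint would pass 70% of its speed; a pose out of reach is approached as far as the arm can. A call with a gripper value outside its range is refused whole. "jaw" is the finger opening in cm, from 0 to 8.76, set as the call begins (left out, the last holds). The fingers move at their own pace and stop on an object; "squeeze" is the grip in N (left out, the last holds). Time passes only in rows, so rows that repeat a pose let the fingers close. It gives the time, the measured TCP pose, the force, the opening and the grip force at its end, in the units of the state.
- r.get_state(): the state, without advancing time (a new reading comes with each control period).
- viewer.capture(name): name is "scene" or "side" or "wrist"; returns a dict with "image" (420x560x3 uint8, blue, green, red), "intrinsics" (3x3 intrinsics, pixels), "camera_from_world" (4x4, takes a point from world to camera coordinates). Camera axes: x right, y up, looking along -z (the intrinsics and any distortion apply to the point x, -y, -z); pixel columns grow to the right and rows downward; lengths in m; the calibration is good to about 2 mm. A picture is of the moment at which its call begins. There is no depth.
- r.close_job(): hands the job in; it is judged then, once.
Trained networks look in the newest picture that a camera, given by its name, has taken for a name from the list of things; names that differ only in an ending like _2 or _b are one class to them, and where a whole thing is asked for, a point or a joint stands for the part that bears it (a point fixed in the world has none). Each returns a list of dicts, best first, with "score" (0 to 1); they miss things now and then, are a little off and sometimes report something else, mostly with a low value. They report only what shows in the picture. A call takes as long as a camera call. They do not tell look-alikes from the thing itself.
- recognise(label, camera): "box" ([left, top, right, bottom] in pixels, round what is visible of it).
- outline_of(label, camera): "mask" (420x560 bool, what is visible of it) and "box" ([left, top, right, bottom] in pixels, round what is visible of it).
- pinpoint(label, camera): "location" ([row, column] in pixels: a listed point, or the origin of a listed thing).
The state is a dict: "time_s": time; "joints": joint angles; "qd": joint speeds; "joint_torque": joint torques, N m; "tcp_pos": TCP position; "eef_rot": TCP orientation; "contact_force": force on the tool from outside, world axes, zero at the start; "moment": the same for the moment, N m; "gripper_width": finger opening in m; "gripper_force": force on a finger pad.
Only numpy, scipy, OpenCV 4.12 (cv2) and the standard library are available. Lean on these libraries where they do the work, as an engineer would, in place of code of your own. Each camera call takes 0.05 s, during which the arm holds its last target. There are 200 camera calls.

### The job

The hand-shower cradle has to come off the ledge for cleaning: pull the looped spring clip sideways out of the pin in front of the cradle and put it in the frosted soap dish so that it does not get lost. Leave the same kind of clip on the toothbrush holder where it is, and keep the dish standing flat.

Things in the scene. Friction and masses are not known exactly. Their poses are not given: they have to be found in the camera images.
- cradle_clip_loop (a point): Loop centre of the steel R-clip to pull, 5 mm wire, flat and level, 49 mm above the ledge. Loop: rounded oblong 39 mm (x) by 29 mm (y), with 16 mm straight flanks to pinch. x points along the straight leg, through the pin, to its tip 72 mm on and 5 mm to -y; a bowed leg runs along its +y side outside the pin. 92 mm long, 30 g. Pull along -x: snap of 3 to 10 N, leg free after 35 mm
- holder_clip_loop (a point): Same point of an identical clip, in an identical pin in front of the bamboo toothbrush holder (three slots, two brushes): to be left in
- cradle_hole (a point): Centre of the cross hole (8 mm), 50 mm above the ledge, in the cradle's fixed upright steel pin (18 mm thick, 71 mm high). x is the hole's axis, pointing away from the clip's loop, which starts 46 mm to -x and lies on a 20 mm wide tongue that ends 35 mm to -x; z up. 75 mm to +x, on the same foot plate, stands the grey cradle with a white hand shower across it (88 mm high, 230 mm long)
- dish_in (a point): Centre of the inner floor, 5 mm above the ledge, of the loose frosted glass soap dish: rectangular, open, 162 x 116 x 26 mm outside, inside 152 mm along its x and 106 mm along its y, rim 21 mm above this point, 0.5 kg. z up
Things that resemble listed ones, but are neither listed nor needed, are in the scene too. Of the things like the part that bears dish_in, leave any that is turquoise; of the rest the smaller one is meant.

How it is judged:
By the outcome, as a careful person would: the job done as asked, in the order asked, and still so for the second after the job is handed in, with the robot touching nothing.
It also fails if it takes over 38 s, if anything falls off the work surface, if the arm or the gripper's body presses on something with over 40 N, if the wrist force passes 120 N, or if a joint passes its speed limit or range.

## Working session

There is one attempt and no reset: what is moved stays moved. The work goes in short steps, Python scripts to look and compute and a tool call to move; the robot and the scene stay as the last step left them, time stands still between calls to the robot, and variables do not carry over. Pictures are saved under pics/ and viewed, at most 10 in all, crops included, and the job is handed in when it is done.

Besides the shell and the picture viewer there is one more tool, called after "Emit:" as name(argument=value, ...), one argument or row to a line, values as JSON. move_arm: Moves the arm, as the interface text tells. Its arguments: {"type":"object","properties":{"targets":{"type":"array","items":{"type":"array"}},"jaw":{"type":"number"},"squeeze":{"type":"number"}},"required":["targets"]}

```bash
mkdir -p pics && cat > h.py <<'E'
import numpy as np, cv2, json
from plant import r, viewer, recognise, outline_of, pinpoint
def cap(n,save=None):
    c=viewer.capture(n)
    if save: cv2.imwrite('pics/'+save,c['image'])
    return c
def ray(c,px):  # px=[row,col]
    K=np.array(c['intrinsics']);T=np.array(c['camera_from_world'])
    d=np.linalg.inv(K)@[px[1],px[0],1]; d=np.array([d[0],-d[1],-d[2]])
    R=T[:3,:3]; return -R.T@T[:3,3], R.T@d
def at_z(c,px,z):
    o,d=ray(c,px); return o+d*(z-o[2])/d[2]
def proj(c,p):
    K=np.array(c['intrinsics']);T=np.array(c['camera_from_world'])
    q=T[:3,:3]@p+T[:3,3]; u=K@[q[0],-q[1],-q[2]]; return u[1]/u[2],u[0]/u[2]
E
python3 - <<'E'
from h import *
ims=[]
for n in ['scene','side','wrist']:
    c=cap(n,f'{n}0.png')
    print(n,{k:v for k,v in c.items() if k not in('image','intrinsics','camera_from_world')}, np.round(ray(c,[210,280])[0],3))
    for l,z in [('cradle_clip_loop',.049),('holder_clip_loop',.049),('cradle_hole',.05),('dish_in',.005)]:
        for p in pinpoint(l,n): print(l,round(p['score'],2),np.round(p['location'],1),np.round(at_z(c,p['location'],z),3))
print(r.get_state())
E
```

```text
scene {} [ 1.288 -0.148  1.121]
cradle_clip_loop 0.69 [245.1 156.2] [ 0.519 -0.263  0.049]
cradle_hole 0.59 [262.7 148.5] [ 0.567 -0.286  0.05 ]
dish_in 0.97 [219.1 256.3] [0.462 0.004 0.005]
dish_in 0.72 [259.1 446.7] [0.695 0.454 0.005]
side {} [ 0.21  -0.634  0.67 ]
cradle_clip_loop 0.75 [315.4 370.7] [ 0.526 -0.267  0.049]
cradle_clip_loop 0.39 [163.7 303.1] [0.626 0.249 0.049]
holder_clip_loop 0.44 [164.3 303.3] [0.625 0.246 0.049]
cradle_hole 0.69 [317.3 393. ] [ 0.561 -0.287  0.05 ]
dish_in 0.98 [249.6 279.6] [ 0.453 -0.001  0.005]
dish_in 0.88 [139.2 297.6] [0.7   0.455 0.005]
dish_in 0.67 [174.5 169.5] [0.272 0.413 0.005]
wrist {} [ 0.674 -0.066  0.385]
dish_in 0.68 [183.6 495.5] [0.455 0.004 0.005]
{'time_s': 0.75, 'joints': array([ 1.65066705e+01,  2.05448331e+01,  6.82278703e-01, -1.12995080e-03,
       -7.01359600e+01, -1.65079866e+01]), 'qd': array([-0.05672408,  0.03150874,  0.04507327, -0.08263169,  0.09106782,
        0.02796983]), 'joint_torque': array([-1.04382880e-04, -5.82240558e+01,  2.93261397e+01,  7.00145468e+00,
        1.26081513e-02, -2.93059622e-05]), 'tcp_pos': array([ 6.74976911e-01, -1.44381981e-05,  2.26577369e-01]), 'eef_rot': array([-1.79998878e+02,  1.44106112e-03, -9.00017000e+01]), 'contact_force': array([ 0.51237212,  0.50494104, -0.58252323]), 'moment': array([-0.04751489, -0.02383491, -0.0065057 ]), 'gripper_force': 0.0, 'gripper_width': 0.08773414963490268}
```

View pics/scene0.png

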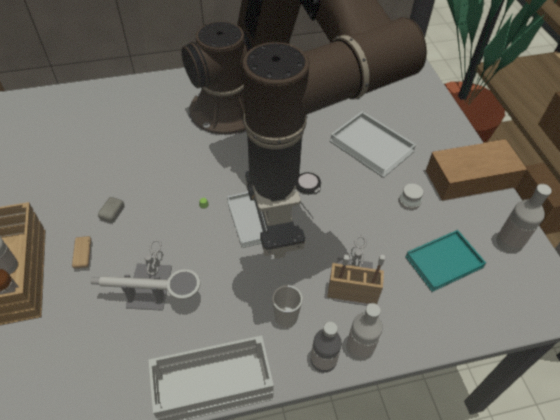

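View pics/side0.png

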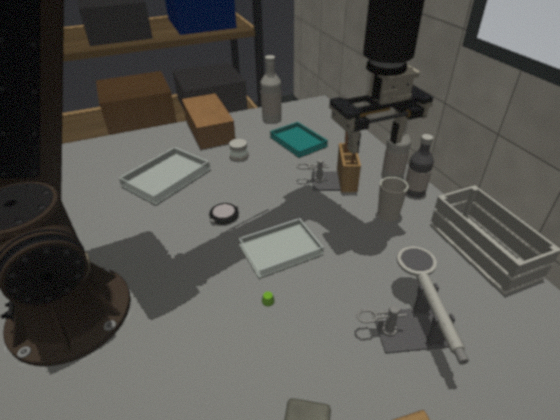

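The scene view shows the cradle with its clip at about (156,250) and the holder clip at (357,245). The gripper partly hides a glass dish at (250,218). A second dish is at (372,145) and the turquoise one at (446,260). In the side view the dishes are at (280,247) and (165,175), with the cradle clip at (370,317). Next I measure the dish sizes and the cradle's direction.

```bash
python3 - <<'E'
from h import *
C={n:cap(n) for n in ['scene','side']}
for n,c in C.items():
    for m in outline_of('dish_in',n):
        cs,_=cv2.findContours(m['mask'].astype(np.uint8),cv2.RETR_EXTERNAL,cv2.CHAIN_APPROX_NONE)
        k=max(cs,key=cv2.contourArea)[:,0,:]
        P=np.array([at_z(c,[v,u],0.02)[:2] for u,v in k])
        (a,b),(w,h),g=cv2.minAreaRect((P*1000).astype(np.float32)); print(n,round(m['score'],2),m['box'],'rect',round(a),round(b),round(w),round(h),round(g,1))
def tri(a,b):
    A=[];B=[]
    for o,d in(a,b):
        d=d/np.linalg.norm(d);M=np.eye(3)-np.outer(d,d);A.append(M);B.append(M@o)
    return np.linalg.solve(sum(A),sum(B))
for l in ['cradle_clip_loop','cradle_hole']:
    a,b=[pinpoint(l,n)[0]['location'] for n in C]
    print(l,np.round(tri(ray(C['scene'],a),ray(C['side'],b)),4))
im=C['side']['image'][250:400,320:520]; cv2.imwrite('pics/crop1.png',cv2.resize(im,None,fx=4,fy=4,interpolation=cv2.INTER_CUBIC))
E
```

```text
scene 0.84 [228.8, 193.7, 262.2, 248.9] rect 464 -25 181 72 3.1
scene 0.72 [328.2, 115.0, 418.2, 176.1] rect 266 404 230 189 30.9
scene 0.62 [406.8, 231.1, 484.5, 290.9] rect 701 442 125 178 13.5
side 0.84 [119.2, 149.5, 211.5, 206.9] rect 260 403 244 196 31.8
side 0.69 [240.9, 218.2, 326.0, 279.6] rect 454 -4 170 139 3.2
side 0.62 [269.5, 120.4, 328.9, 155.6] rect 693 438 145 201 10.5
cradle_clip_loop [ 0.5207 -0.2693  0.0538]
cradle_hole [ 0.5654 -0.2895  0.0506]
```

View pics/crop1.png

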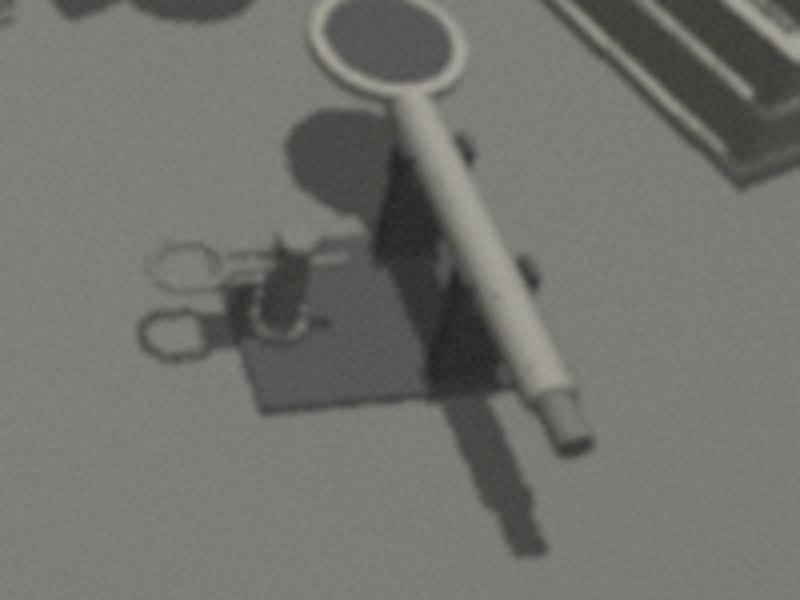

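The dish at (0.456, -0.002), about 3° yaw, is the smaller of the two glass ones. The clip's x points at about -26°. I'm moving to hover over its loop.

Emit:
move_arm(
  targets=[
    [[5.4,3.1,2],[0,0,-0.186]],
    [[10.7,6.2,4],[0,0,-0.372]],
    [[16.1,9.2,6],[0,0,-0.558]],
    [[21.4,12.3,8],[0,0,-0.744]],
    [[26.8,15.4,9.7],[0,0,-0.93]],
  ],
  jaw=6,
)

```text
time_s: 1.78
tcp_pos: [0.5264, -0.2582, 0.1328]
eef_rot: [-180.0, -0.0, -36.7]
contact_force: [0.7, -0.7, -0.7]
gripper_width: 0.0604
gripper_force: 0.0
```

Emit:
move_arm(
  targets=[
    [[0,0,0],[0,0,-0.186]],
    [[0,0,0],[0,0,-0.187]],
    [[0,0,0],[0,0,-0.187]],
  ],
)

```text
time_s: 2.15
tcp_pos: [0.5281, -0.2564, 0.1335]
eef_rot: [-180.0, -0.0, -26.5]
contact_force: [0.0, 0.7, -0.4]
gripper_width: 0.0597
gripper_force: 0.0
```

```bash
python3 - <<'E'
from h import *
s=r.get_state();print(s['time_s'],s['tcp_pos'],s['eef_rot'],s['joints'])
for n in ['wrist','scene','side']:
    c=cap(n,n+'1.png')
    for l,z in [('cradle_clip_loop',.049),('cradle_hole',.05),('dish_in',.005)]:
        for p in pinpoint(l,n): print(n,l,round(p['score'],2),np.round(p['location'],1),np.round(at_z(c,p['location'],z),4))
    for m in outline_of('dish_in',n):
        cs,_=cv2.findContours(m['mask'].astype(np.uint8),cv2.RETR_EXTERNAL,cv2.CHAIN_APPROX_NONE)
        k=max(cs,key=cv2.contourArea)[:,0,:]
        P=np.array([at_z(c,[v,u],0.02)[:2] for u,v in k])
        (a,b),(w,h),g=cv2.minAreaRect((P*1000).astype(np.float32)); print(n,round(m['score'],2),'rect',round(a),round(b),round(w),round(h),round(g,1))
E
```

```text
2.15 [ 0.52811384 -0.25642275  0.1335304 ] [-1.79988996e+02 -3.90295536e-02 -2.65265607e+01] [-6.82785506e+00  1.67201180e+01 -1.79025524e+01  3.39865906e-03
 -5.53368749e+01  7.02993661e+01]
wrist cradle_clip_loop 0.59 [220.4 297.4] [ 0.5191 -0.2627  0.049 ]
wrist cradle_hole 0.65 [148.6 295.4] [ 0.5633 -0.2828  0.05  ]
wrist 0.25 rect 609 -256 297 131 63.5
scene cradle_clip_loop 0.54 [248.5 153.8] [ 0.5277 -0.2697  0.049 ]
scene cradle_hole 0.67 [262.2 147.9] [ 0.5654 -0.2871  0.05  ]
scene dish_in 0.9 [217.1 256.9] [0.4554 0.0066 0.005 ]
scene dish_in 0.87 [259.4 445.3] [0.6952 0.4501 0.005 ]
scene dish_in 0.56 [144.3 368.1] [0.2572 0.3953 0.005 ]
scene 0.74 rect 609 -299 164 236 15.5
scene 0.66 rect 463 0 180 119 3.9
scene 0.62 rect 263 401 233 183 30.6
scene 0.56 rect 704 441 127 178 13.0
side cradle_clip_loop 0.64 [315.4 368.1] [ 0.5221 -0.2652  0.049 ]
side cradle_hole 0.75 [316.7 394.4] [ 0.5642 -0.2867  0.05  ]
side dish_in 0.9 [177. 167.] [0.2633 0.4033 0.005 ]
side dish_in 0.82 [142.3 297.5] [0.6917 0.4365 0.005 ]
side dish_in 0.78 [248.3 282.5] [ 4.605e-01 -1.000e-04  5.000e-03]
side 0.93 rect 454 -4 170 138 4.2
side 0.75 rect 691 437 149 197 12.2
side 0.67 rect 263 404 238 193 31.6
```

View pics/wrist1.png

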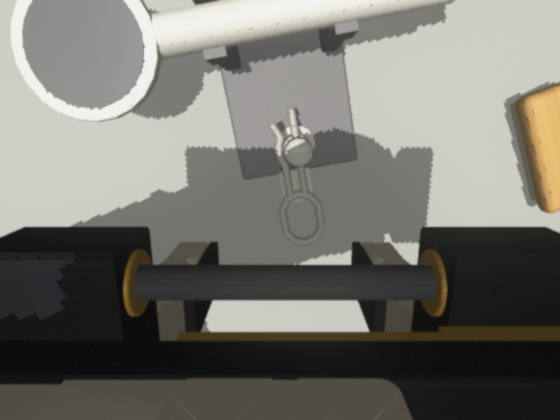

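The wrist view shows the loop centred near (218,302), the pin at (148,298) and the leg tip at (111,293). The plate's front edge runs from (178,244) to (158,357), so the clip is turned about 10° from the tool.

```bash
python3 - <<'E'
from h import *
c=cap('wrist')
im=c['image']; x0,y0=220,90
cv2.imwrite('pics/crop2.png',cv2.resize(im[y0:260,x0:380],None,fx=3.5,fy=3.5,interpolation=cv2.INTER_CUBIC))
f=lambda v,u,z: at_z(c,[v,u],z)
P={'loop':f(218,302,.049),'tip':f(111,293,.049),'back':f(244,303,.049),'fl':f(178,244,.003),'fr':f(158,357,.003),'pintop':f(149,297,.071)}
for k,v in P.items(): print(k,np.round(v,4))
d=P['tip']-P['loop'];print('leg ang+',np.degrees(np.arctan2(d[1],d[0])),np.hypot(*d[:2]),'expect axis = this +4')
e=P['fl']-P['fr'];print('plate x ang',np.degrees(np.arctan2(e[1],e[0]))-90)
s=r.get_state();t=s['tcp_pos'];print(t,s['eef_rot'])
print('tcp proj',proj(c,t))
E
```

```text
loop [ 0.5187 -0.2666  0.049 ]
tip [ 0.5846 -0.2919  0.049 ]
back [ 0.5016 -0.2592  0.049 ]
fl [ 0.5556 -0.2361  0.003 ]
fr [ 0.5308 -0.322   0.003 ]
pintop [ 0.5642 -0.2841  0.071 ]
leg ang+ -20.988612157889644 0.07060925715934761 expect axis = this +4
plate x ang -16.159365263241313
[ 0.52755552 -0.25681935  0.13321892] [ 1.79998322e+02 -9.63269511e-04 -2.63335319e+01]
tcp proj (np.float64(260.8741501008615), np.float64(282.4513190568471))
```

View pics/crop2.png

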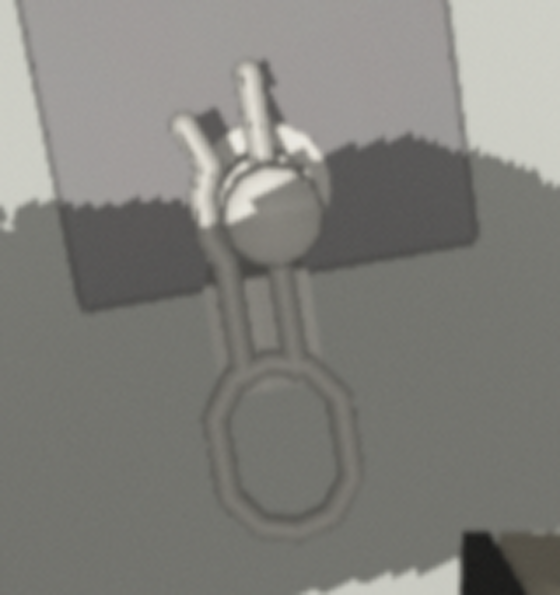

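Emit:
move_arm(
  targets=[
    [[-0.3,1.2,2],[0,0,-0.172]],
    [[-0.3,1.2,5],[0,0,-0.172]],
    [[-0.3,1.2,8],[0,0,-0.172]],
    [[-0.3,1.2,9.9],[0,0,-0.172]],
    [[-0.3,1.2,9.9],[0,0,-0.172]],
  ],
  jaw=5.5,
)

```text
time_s: 3.58
tcp_pos: [0.5184, -0.266, 0.0328]
eef_rot: [180.0, 0.2, -16.5]
contact_force: [0.3, 0.4, 0.1]
gripper_width: 0.055
gripper_force: 0.0
```

```bash
python3 - <<'E'
from h import *
s=r.get_state();t=s['tcp_pos'];print(t,s['eef_rot'],s['contact_force'])
c=cap('wrist','wrist2.png')
for l,z in [('cradle_clip_loop',.049),('cradle_hole',.05)]:
    for p in pinpoint(l,'wrist'): print(l,round(p['score'],2),np.round(p['location'],1),np.round(at_z(c,p['location'],z),4))
print(proj(c,np.array([t[0],t[1],.049])))
E
```

```text
[ 0.51843079 -0.26603267  0.03279991] [179.98036789   0.18075135 -16.48752249] [0.28602245 0.38521491 0.07538368]
cradle_hole 0.89 [162.6 293.3] [ 0.5624 -0.2835  0.05  ]
(np.float64(275.6823054751155), np.float64(282.19883126320576))
```

View pics/wrist2.png

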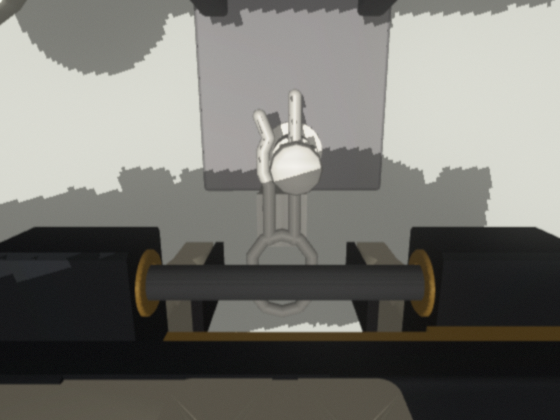

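The wrist view shows the loop centred at (272,282), between the open fingers and square to them. I'm closing.

Emit:
move_arm(
  targets=[
    [[0,0,0],[0,0,0]],
    [[0,0,0],[0,0,0]],
    [[0,0,0],[0,0,0]],
    [[0,0,0],[0,0,0]],
  ],
  jaw=2,
  squeeze=35,
)

```text
time_s: 4.22
tcp_pos: [0.5197, -0.2662, 0.0344]
eef_rot: [-180.0, -0.0, -16.5]
contact_force: [-0.4, 1.1, 1.5]
gripper_width: 0.0276
gripper_force: 35.0
```

Emit:
move_arm(
  targets=[
    [[-0.8,0,0],[0,0,0]],
    [[-1.8,0,0],[0,0,0]],
    [[-3,0,0],[0,0,0]],
    [[-4.5,0,0],[0,0,0]],
    [[-6,0,0],[0,0,0]],
  ],
)

```text
time_s: 4.85
tcp_pos: [0.4604, -0.2488, 0.0341]
eef_rot: [180.0, 0.0, -16.5]
contact_force: [-0.6, 0.0, -0.8]
gripper_width: 0.0277
gripper_force: 35.0
```

Emit:
move_arm(
  targets=[
    [[0,0,0],[0,0,0]],
    [[0,0,-3],[0,0,0]],
    [[0,0,-6],[0,0,0]],
    [[0,0,-6],[0,0,0]],
  ],
)

```text
time_s: 5.35
tcp_pos: [0.4638, -0.2496, 0.0964]
eef_rot: [-180.0, -0.3, -16.4]
contact_force: [0.2, 1.1, -0.8]
gripper_width: 0.0276
gripper_force: 35.0
```

```bash
python3 - <<'E'
from h import *
s=r.get_state();t=s['tcp_pos'];print(s['time_s'],t,s['eef_rot'],s['contact_force'],s['gripper_width'])
w=cap('wrist')['image']; c=cap('scene')
a=c['image'][120:330,60:340]
cv2.imwrite('pics/mix3.png',np.hstack([cv2.resize(w,(400,300)),cv2.resize(a,(400,300))]))
for n in ['scene','side']:
    c=cap(n)
    for p in pinpoint('dish_in',n): print(n,round(p['score'],2),np.round(at_z(c,p['location'],.005),4))
    for m in outline_of('dish_in',n):
        cs,_=cv2.findContours(m['mask'].astype(np.uint8),cv2.RETR_EXTERNAL,cv2.CHAIN_APPROX_NONE)
        k=max(cs,key=cv2.contourArea)[:,0,:]
        P=np.array([at_z(c,[v,u],0.026)[:2] for u,v in k])
        (a,b),(W,h),g=cv2.minAreaRect((P*1000).astype(np.float32)); print(n,round(m['score'],2),'rect',round(a),round(b),round(W),round(h),round(g,1))
E
```

```text
5.35 [ 0.46379578 -0.24956927  0.09644658] [-179.98422352   -0.25885681  -16.44900524] [ 0.23716699  1.08275606 -0.83505081] 0.02763581195853781
scene 0.8 [0.6987 0.4477 0.005 ]
scene 0.79 [0.2561 0.4002 0.005 ]
scene 0.78 [ 0.4538 -0.0019  0.005 ]
scene 0.67 rect 706 438 124 176 13.7
scene 0.66 rect 272 399 227 182 33.1
scene 0.56 rect 467 -1 178 120 3.1
side 0.84 [0.263  0.3979 0.005 ]
side 0.79 [0.4567 0.0066 0.005 ]
side 0.67 [0.6882 0.4253 0.005 ]
side 0.98 rect 451 -8 168 142 3.0
side 0.91 rect 687 430 140 197 13.4
side 0.72 rect 262 394 238 199 32.5
```

View pics/mix3.png

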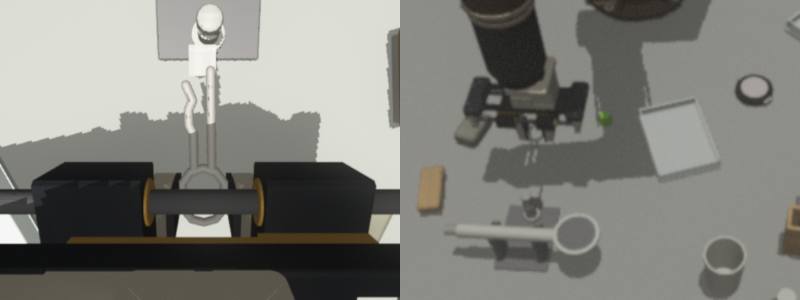

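The clip is free of the pin and held level between the fingers; in the wrist half of the picture both legs show at (190–210, 75–165). The dish shows at (680,135) in the right half. I'm carrying the clip over the dish.

Emit:
move_arm(
  targets=[
    [[-1.9,-4.7,0],[0,0,-0.07]],
    [[-3.8,-9.4,0],[0,0,-0.14]],
    [[-5.7,-14,0],[0,0,-0.21]],
    [[-7.6,-18.7,0],[0,0,-0.28]],
    [[-9.6,-23.4,0],[0,0,-0.34]],
  ],
)

```text
time_s: 6.38
tcp_pos: [0.436, 0.0039, 0.0941]
eef_rot: [180.0, -0.0, 3.1]
contact_force: [1.4, -0.3, -0.4]
gripper_width: 0.0277
gripper_force: 35.0
```

Emit:
move_arm(
  targets=[
    [[0,0,1.5],[0,0,0]],
    [[0,0,3],[0,0,0]],
    [[0,0,3],[0,0,0]],
  ],
)

```text
time_s: 6.75
tcp_pos: [0.4354, 0.0023, 0.0632]
eef_rot: [179.9, 0.1, 3.0]
contact_force: [0.7, 0.3, 0.4]
gripper_width: 0.0276
gripper_force: 35.0
```

```bash
python3 - <<'E'
from h import *
s=r.get_state();t=s['tcp_pos'];print(s['time_s'],t,s['eef_rot'],s['contact_force'],s['gripper_width'])
w=cap('wrist','wrist4.png')
for v,u in [(420,100)]: pass
c=cap('side');a=c['image'][170:320,200:400]
cv2.imwrite('pics/mix4.png',np.hstack([cv2.resize(w['image'],(400,300)),cv2.resize(a,(400,300))]))
for sx in(-76,76):
  for sy in(-53,53):
    g=np.radians(3.2);p=np.array([.4565+(sx*np.cos(g)-sy*np.sin(g))/1e3,.002+(sx*np.sin(g)+sy*np.cos(g))/1e3,.026])
    print(sx,sy,np.round(np.array(proj(w,p))*400/560),np.round((np.array(proj(c,p))-[170,200])*2))
E
```

```text
6.75 [0.43542109 0.00225815 0.06324908] [1.79942168e+02 1.46975986e-01 3.03051849e+00] [0.65944803 0.33259641 0.35553854] 0.02761090194531733
-76 -53 [230. 268.] [195. 118.]
-76 53 [231. 140.] [135.  82.]
76 -53 [ 32. 281.] [152. 242.]
76 53 [ 33. 127.] [ 98. 199.]
```

View pics/mix4.png

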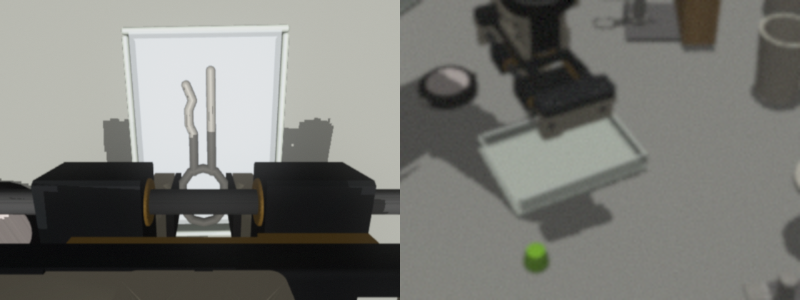

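The wrist half shows the clip inside the rim, with the rim's inner edges at columns 131–281 and the legs aligned with the dish. I'm lowering it and releasing with a small opening.

Emit:
move_arm(
  targets=[
    [[0,0.1,2],[0,0,0]],
    [[0,0.1,3.8],[0,0,0]],
    [[0,0.1,4.8],[0,0,0]],
    [[0,0.1,5.1],[0,0,0]],
    [[0,0.1,5.1],[0,0,0]],
  ],
)

```text
time_s: 7.48
tcp_pos: [0.4367, 0.0015, 0.0135]
eef_rot: [-180.0, -0.0, 3.0]
contact_force: [0.6, 1.0, -0.1]
gripper_width: 0.0275
gripper_force: 35.0
```

Emit:
move_arm(
  targets=[
    [[0,0,0],[0,0,0]],
    [[0,0,0],[0,0,0]],
    [[0,0,0],[0,0,0]],
    [[0,0,0],[0,0,0]],
  ],
  jaw=4.2,
)

```text
time_s: 7.98
tcp_pos: [0.4364, 0.0015, 0.0133]
eef_rot: [-180.0, -0.0, 3.0]
contact_force: [0.3, 0.2, -0.4]
gripper_width: 0.0421
gripper_force: 0.0
```

Emit:
move_arm(
  targets=[
    [[0,0,-2],[0,0,0]],
    [[0,0,-5],[0,0,0]],
    [[0,0,-9],[0,0,0]],
    [[0,0,-14],[0,0,0]],
    [[-1,0,-17],[0,0,0]],
  ],
)

```text
time_s: 8.6
tcp_pos: [0.4273, 0.0011, 0.1857]
eef_rot: [-180.0, -0.2, 3.0]
contact_force: [0.3, 0.5, 0.5]
gripper_width: 0.0424
gripper_force: 0.0
```

```bash
python3 - <<'E'
from h import *
s=r.get_state();print(s['time_s'],s['tcp_pos'],s['contact_force'])
w=cap('wrist')['image']; a=cap('side')['image'][150:360,180:460]
cv2.imwrite('pics/mix5.png',np.hstack([cv2.resize(w,(400,300)),cv2.resize(a,(400,300))]))
E
```

```text
8.6 [0.42726292 0.00114648 0.18565995] [0.29220725 0.47629078 0.51736572]
```

View pics/mix5.png

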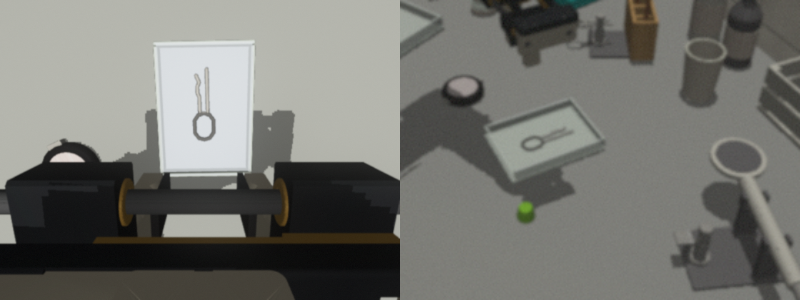

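The clip lies flat in the dish at (204,105) in the wrist half. The dish is flat, the cradle pin is empty, and the holder clip at (590,35) is still in.

```bash
python3 -c "
from plant import r
print(r.close_job())"
```

```text
the job is handed in; nothing more can be done
None
```

I pulled the cradle's clip out of its pin and laid it flat in the smaller frosted dish, which still stands flat; the toothbrush holder's clip is still in place, and I handed the job in at about 8.6 s.

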